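Rack the gel cassettes and close the keeper

TASK

Take the green-combed and the orange-combed gel cassettes off the draining stand and stand each one on edge in the rack slot with the tab of its own colour, comb edge up and lowered fully to the bottom of the slot (do not drop them in). When both are in, slide the rack's red keeper bar (it has a black grip on top) all the way in over the cassettes. Leave the purple cassette in its slot and the tip box and tube rack where they are.

Things in the scene. Friction and masses are not known exactly. Their poses are not given: they have to be found in the camera images.
- cassette_green: gel cassette, flat rigid panel 100 x 100 x 8 mm, 110 g, pale window in a white frame, top 16 mm (comb edge) green. Origin: middle of the lower edge, mid-thickness; x across the thickness, y along the edge, z up to the comb edge (z = 100 mm). Starts leaning on the stand 30 degrees off upright, comb edge towards the robot side; both faces of its upper 45 mm are free for fingers.
- cassette_orange: gel cassette, flat rigid panel 100 x 100 x 8 mm, 110 g, pale window in a white frame, top 16 mm (comb edge) orange. Origin: middle of the lower edge, mid-thickness; x across the thickness, y along the edge, z up to the comb edge (z = 100 mm). It starts leaning on the stand beside the green one (either may be left or right).
- cassette_purple: gel cassette, flat rigid panel 100 x 100 x 8 mm, 110 g, pale window in a white frame, top 16 mm (comb edge) purple. Origin: middle of the lower edge, mid-thickness; x across the thickness, y along the edge, z up to the comb edge (z = 100 mm). It already stands in the rack slot with the purple tab; leave it there.
- slot_green (a point): rack slot with the green tab (42 x 22 x 34 mm block at the slot's +y end): middle of the slot's floor, 12 mm over the bench. x across the 11 mm wide slot, y along it (109 mm between end stops), z up. Lead-in flares from 11 mm wide at 26 mm over the floor to 22 mm at 38 mm.
- slot_orange (a point): rack slot with the orange tab (42 x 22 x 34 mm block at the slot's +y end): middle of the slot's floor, 12 mm over the bench. x across the 11 mm wide slot, y along it (109 mm between end stops), z up. Lead-in flares from 11 mm wide at 26 mm over the floor to 22 mm at 38 mm.
- rack: fixed grey and aluminium slotted rack, base 190 x 198 x 12 mm. Origin: bench level under the middle slot's centre. Three parallel slots along its y, at x = -60, 0, +60 mm; which slot has which colour of tab varies. Slot ribs end 52 mm over the bench; a seated cassette's top is at 112 mm. z up.
- keeper (a joint): travel of the keeper along the rack's +y in m: about 0 = drawn out, clear of the cassettes; 0.040 = fully in, its bar over the ends of the cassettes (bar underside 116 mm over the bench, 4 mm above seated cassettes). Friction 1.5 N; stays where it is left.
- keeper_grip (a point): centre of the top of the keeper's black grip, a block 44 (rack x) x 14 (rack y) x 26 mm high on the red bar (bar 150 x 42 x 8 mm, top 124 mm over the bench); grip top is 150 mm over the bench. Axes as the rack's; it lies on the rack's -y side and slides along +y.
- stand: fixed white and grey draining stand, 250 mm wide along its y, 120 mm deep, two bays side by side 120 mm apart. Origin: bench level below the line where the cassettes' lower edges rest. Its back plate supports the lower 52 mm of the cassettes; a lip 8 mm high in front of their lower edges holds them, so lift along the cassette or upward first.
- tip_box: bystander: blue pipette tip box 122 x 85 x 66 mm, origin under its centre.
- tube_rack: bystander: green tube rack 200 x 70 x 28 mm with two small tubes, 46 mm high with them, origin under its centre.
Mind the look-alikes: they are no part of the job. Leave any yellow look-alike of the cassette_green alone.

How it is judged:
By the outcome, as a careful person would: the job done as asked, in the order asked, and still so for the second after the job is handed in, with the robot touching nothing.
It also fails if it takes over 72 s, if anything falls off the work surface, if the arm or the gripper's body presses on something with over 40 N, if the wrist force passes 120 N, or if a joint passes its speed limit or range.

ROBOT

A 6-joint arm with a two-finger parallel gripper is mounted at the origin on the work surface. World frame = base frame: x ahead of the robot, y to its left, z up, the work surface at z = 0. Lengths are in m, angles in rad, forces in N, time in s.
With the tool pointing down it reaches from about 0.325 to 0.775 m from the base axis. Payload 5.5 kg.
Tool frame: the origin (TCP) lies midway between the tips of the shut fingers; the grasp point (between the pads) lies r.grip_depth behind it (r.grip_depth is the distance from the TCP to the grasp point, in m); z points along the fingers, y is the line along which they close (so a half turn about z gives the same grasp; the last joint's range is limited). The gripper opens to 88 mm and grips with 3 to 60 N. Pads are 20 mm wide; open, the fingers measure 115 mm over their backs; the gripper's body (75 mm by 178 mm) begins 61 mm behind the grasp point.
Start: joints at [-1.394, 0.091, 1.231, -0, 1.82, -0.057], TCP at [0.139, -0.584, 0.223] pointing down, gripper open.
Joint ranges: [-2.87, 2.87], [-0.86, 2.18], [0.17, 2.46], [-1.51, 4.65], [0.06, 2.69], [-2.65, 2.65]. Speed limits (rad/s): [2.57, 2.57, 3.01, 3.14, 3.14, 3.14].

INTERFACE

Orientations are given as a unit quaternion [x, y, z, w].
In Python, from rig import r gives the robot as it stands. Calls block until the motion is done:
- r.movep(position, orientation): joint-space move of the TCP to a pose.
- r.servo_line(position, vel=0.15, frame=None, stop_force=None): straight line of the TCP; frame=None keeps the orientation; vel is the mean speed in m/s. With stop_force (N) it stops when the force on the tool has changed by that much, and returns True; else False.
- r.set_joints(angles): joint-space move.
- r.release() and r.grab(newtons=None): open the fingers fully, or close them until they stop; newtons is the grip in N (None keeps the last).
- r.wait(seconds).
- r.ik(position, orientation): joint angles nearest the present ones, or None.
- r.get_state(): the state.
- r.capture(name): name is "side" or "top" or "wrist"; returns (picture, depth): 400x640x3 uint8, red, green, blue; 400x640 float32, m along the optical axis (not along the pixel's ray), 0 where there is no reading.
- r.camera_params(name): a dict with "fx", "fy", "cx", "cy" (pixels), "R" (3x3) and "t" (3): a world point X has camera coordinates R X + t; the wrist camera has in their place "hand_eye" (4x4, takes a point from camera to tool coordinates, whose origin is the TCP and whose axes are the flange's). Camera axes: x right, y down, z forward; pixel columns grow to the right and rows downward; lengths in m; the calibration is good to about 2 mm. The wrist camera is an equidistant fisheye: a pixel r from the principal point sees the ray r / f radians off the axis. A picture is of the moment at which its call begins: read the wrist's pose just before it. camera_params takes no time and is no camera call.
A pose or a line that the arm cannot do raises r.PlanningError and nothing moves.
- r.hand_in(): hands the job in; it is judged then, once.
Trained networks look in the newest picture that a camera, given by its name, has taken for a name from the list of things; names that differ only in an ending like _2 or _b are one class to them, and where a whole thing is asked for, a point or a joint stands for the part that bears it (a point fixed in the world has none). Each returns a list of dicts, best first, with "conf" (0 to 1); they miss things now and then, are a little off and sometimes report something else, mostly with a low value. They report only what shows in the picture. A call takes as long as a camera call. They do not tell look-alikes from the thing itself.
- r.spot_in(camera, query): "pixel" ([column, row] in pixels, amid what is visible of it).
The state is a dict: "t": time; "joints": joint angles; "joint_velocities": joint speeds; "effort": joint torques, N m; "tcp_pos": TCP position; "eef_rot": TCP orientation; "wrist_force": force on the tool from outside, world axes, zero at the start; "ft_torque": the same for the moment, N m; "grip_width": opening from 0.0 (shut) to 1.0 (fully open); "gripper_force": force on a finger pad.
Only numpy, scipy, OpenCV 4.12 (cv2) and the standard library are available. Lean on these libraries where they do the work, as an engineer would, in place of code of your own. Each camera call takes 0.05 s, during which the arm holds its last target. There are 200 camera calls.

## Working session

There is one attempt and no reset: what is moved stays moved. The work goes in short steps, each a Python script; the robot and the scene stay as the last script left them, time stands still between calls to the robot, and variables do not carry over. Pictures are saved under pics/ and viewed, at most 10 in all, crops included, and the job is handed in when it is done.

```bash
ls; mkdir -p pics
python3 - <<'E'
from rig import r
import cv2,numpy as np
s=r.get_state();print(s['t'],s['tcp_pos'],s['eef_rot'],r.grip_depth)
for c in ['top','side']:
    p,d=r.capture(c);cv2.imwrite(f'pics/{c}0.png',p[:,:,::-1]);np.savez(f'{c}0.npz',p=p,d=d)
    k=r.camera_params(c);print(c,{a:np.round(b,4).tolist() for a,b in k.items()})
    for q in ['cassette_green','cassette_orange','cassette_purple','keeper_grip','rack','stand']:
        print(q,[(np.round(x['pixel']).tolist(),round(x['conf'],2)) for x in r.spot_in(c,q)])
E
```

```text
pics
0.0 [ 0.13894403 -0.58339565  0.2215431 ] [ 9.93174757e-01  1.16631980e-01 -3.37199169e-05 -9.39494863e-04] 0.0187
top {'fx': 395.8142, 'fy': 395.8142, 'cx': 319.3239, 'cy': 191.2445, 'R': [[-0.0094, -0.9998, 0.0161], [-0.9834, 0.0063, -0.1811], [0.181, -0.0175, -0.9833]], 't': [-0.0151, 0.5949, 0.9283]}
cassette_green [([416.0, 170.0], 0.83), ([423.0, 236.0], 0.66), ([318.0, 136.0], 0.51)]
cassette_orange [([373.0, 236.0], 0.58), ([316.0, 284.0], 0.46)]
cassette_purple [([205.0, 253.0], 0.71)]
keeper_grip [([244.0, 232.0], 0.96)]
rack [([228.0, 227.0], 0.61), ([318.0, 135.0], 0.6)]
stand [([397.0, 221.0], 0.66)]
side {'fx': 460.4131, 'fy': 460.4131, 'cx': 323.6485, 'cy': 200.4756, 'R': [[-0.9795, -0.2008, 0.0164], [-0.1666, 0.7618, -0.626], [0.1132, -0.6159, -0.7796]], 't': [0.5419, 0.1612, 1.1098]}
cassette_green [([308.0, 146.0], 0.92), ([366.0, 137.0], 0.62)]
cassette_orange [([363.0, 173.0], 0.81)]
cassette_purple [([352.0, 312.0], 0.71)]
keeper_grip [([331.0, 258.0], 0.89)]
rack [([326.0, 300.0], 0.95)]
stand [([347.0, 181.0], 0.6), ([364.0, 141.0], 0.54)]
```

View pics/top0.png

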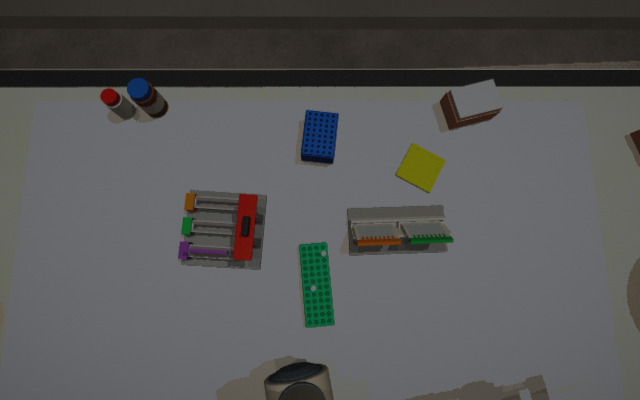

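Run:
```python
import cv2
p=cv2.imread('pics/side0.png')[90:390,220:480]
cv2.imwrite('pics/side0c.png',cv2.resize(p,None,fx=2,fy=2,interpolation=cv2.INTER_CUBIC))
```

```text
(no output)
```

View pics/side0c.png

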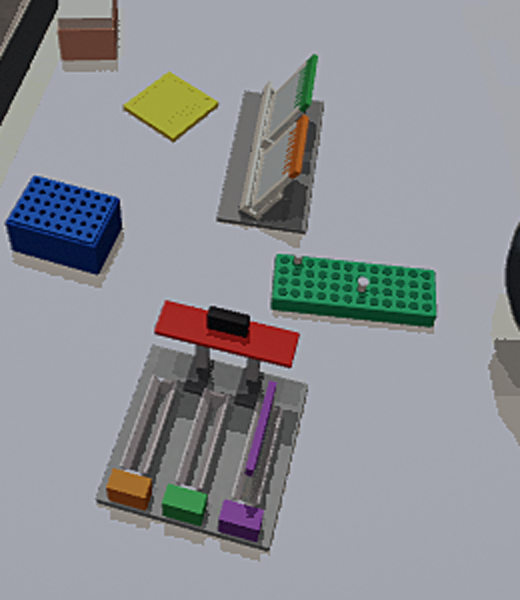

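The top picture shows the green-combed cassette at (430,238) and the orange-combed one at (378,241) on the stand. The yellow panel lying flat at (421,168) is the look-alike, because its comb isn't green and it isn't on the stand. Rack tabs are orange (190,202), green (188,226) and purple (184,250). The keeper grip is at (245,228). The enlarged side crop confirms these.

```bash
cat > h.py <<'E'
import cv2,numpy as np
from rig import r
from scipy.spatial.transform import Rotation as Ro
def cloud(c,d):
    k=r.camera_params(c);v,u=np.mgrid[:d.shape[0],:d.shape[1]]
    X=np.stack([(u-k['cx'])/k['fx']*d,(v-k['cy'])/k['fy']*d,d],-1)
    return (X-np.array(k['t']))@np.array(k['R'])   # R^T (X-t)
def hsv(p): return cv2.cvtColor(p,cv2.COLOR_RGB2HSV)
H={'green':(55,80),'orange':(8,20),'purple':(130,155),'red':(0,4)}
def mask(p,c,s=120,v=40):
    h=hsv(p);return (h[...,0]>=H[c][0])&(h[...,0]<=H[c][1])&(h[...,1]>s)&(h[...,2]>v)
E
python3 - <<'E'
from h import *
box={'top':dict(st=(345,200,460,262),rk=(175,185,270,275)),'side':dict(st=(320,110,390,210),rk=(265,230,380,370))}
for c in ['top','side']:
    z=np.load(c+'0.npz');p,d=z['p'],z['d'];W=cloud(c,d)
    for part in ['st','rk']:
        a=box[c][part];B=np.zeros(d.shape,bool);B[a[1]:a[3],a[0]:a[2]]=1
        for col in ['green','orange','purple','red']:
            m=mask(p,col)&B&(d>0);n,l,s_,_=cv2.connectedComponentsWithStats(m.astype(np.uint8))
            for i in range(1,n):
                if s_[i,4]<15: continue
                P=W[l==i];ev,V=np.linalg.eigh(np.cov(P.T))
                print(c,part,col,s_[i].tolist(),'c',P.mean(0).round(4),'lo',np.percentile(P,3,0).round(3),'hi',np.percentile(P,97,0).round(3),'dir',V[:,2].round(3),'len',round(np.ptp((P)@V[:,2]),3))
E
```

```text
top st green [409, 234, 44, 10, 280] c [ 0.4707 -0.2738  0.104 ] lo [ 0.463 -0.32   0.09 ] hi [ 0.482 -0.229  0.111] dir [ 0.043 -0.999 -0.016] len 0.099
top st orange [357, 236, 45, 10, 332] c [ 0.4678 -0.1548  0.1012] lo [ 0.459 -0.202  0.085] hi [ 0.478 -0.107  0.111] dir [ 0.03  -0.998 -0.047] len 0.12
top rk green [181, 217, 11, 18, 156] c [0.5131 0.3076 0.0446] lo [0.494 0.297 0.041] hi [0.534 0.318 0.048] dir [-1.     0.009  0.012] len 0.042
top rk orange [184, 193, 13, 19, 172] c [0.5717 0.303  0.0427] lo [0.552 0.292 0.023] hi [0.594 0.313 0.048] dir [-0.996 -0.014 -0.091] len 0.048
top rk purple [178, 242, 50, 17, 267] c [0.4515 0.2753 0.0804] lo [0.437 0.199 0.042] hi [0.473 0.321 0.114] dir [-0.063 -0.788  0.612] len 0.145
top rk red [233, 194, 24, 67, 1090] c [0.5008 0.151  0.1221] lo [0.432 0.129 0.12 ] hi [0.572 0.173 0.126] dir [-0.998  0.068  0.009] len 0.169
side st green [368, 117, 11, 29, 138] c [ 0.4714 -0.2673  0.1056] lo [ 0.465 -0.319  0.097] hi [ 0.479 -0.223  0.111] dir [ 0.016 -1.     0.016] len 0.101
side st orange [362, 147, 13, 32, 202] c [ 0.4689 -0.154
[... 277 characters left out ...]
, 329] c [0.5144 0.314  0.0397] lo [0.495 0.3   0.015] hi [0.534 0.323 0.048] dir [-0.955  0.163 -0.247] len 0.048
side rk orange [273, 324, 23, 21, 347] c [0.5736 0.3095 0.0392] lo [0.554 0.296 0.014] hi [0.595 0.318 0.048] dir [-0.935  0.127 -0.332] len 0.051
side rk purple [343, 281, 15, 47, 197] c [0.4499 0.2484 0.1099] lo [0.444 0.199 0.095] hi [0.456 0.295 0.115] dir [-0.075 -0.997 -0.002] len 0.101
side rk purple [330, 340, 21, 21, 324] c [0.4547 0.3184 0.0399] lo [0.436 0.305 0.016] hi [0.474 0.327 0.048] dir [-0.965  0.167 -0.204] len 0.047
side rk red [298, 240, 72, 34, 1024] c [0.5018 0.1569 0.1237] lo [0.433 0.133 0.12 ] hi [0.573 0.176 0.127] dir [-0.998  0.068 -0.002] len 0.148
```

```bash
cat >> h.py <<'E'
def Rt(yaw,tilt=0,s=1):
    """tool: y = s*(panel thickness axis), z = down the panel; panel comb leaning to -x by tilt; yaw about world z"""
    z=np.array([np.sin(tilt),0,-np.cos(tilt)]);y=s*np.array([np.cos(tilt),0,np.sin(tilt)])
    return Ro.from_euler('z',yaw)*Ro.from_matrix(np.stack([np.cross(y,z),y,z],1))
def wcap(name):
    s=r.get_state();p,d=r.capture('wrist');cv2.imwrite(f'pics/{name}.png',p[:,:,::-1])
    k=r.camera_params('wrist');v,u=np.mgrid[:d.shape[0],:d.shape[1]]
    x,y=(u-k['cx'])/k['fx'],(v-k['cy'])/k['fy'];t=np.hypot(x,y)+1e-9;g=np.tan(np.minimum(t,1.4))/t
    X=np.stack([x*g*d,y*g*d,d],-1);E=np.array(k['hand_eye'])
    X=X@E[:3,:3].T+E[:3,3]
    W=X@Ro.from_quat(s['eef_rot']).as_matrix().T+s['tcp_pos']
    np.savez(name+'.npz',p=p,d=d,W=W);return p,d,W
E
python3 - <<'E'
from h import *
print(np.array(r.camera_params('wrist')['hand_eye']).round(3))
for s in (1,-1):
    for P,y,t in [((.50,.22,.32),-.071,0),((.509,.2435,.09),-.071,0),((.569,.24,.09),-.071,0),((.48,-.27,.08),.03,.5236),((.43,-.27,.25),.03,.5236),((.48,-.155,.08),.03,.5236)]:
        q=r.ik(np.array(P),Rt(y,t,s).as_quat());print(s,P,None if q is None else np.round(q,2))
E
```

```text
[[ 0.    -0.961 -0.275  0.074]
 [ 1.     0.    -0.    -0.001]
 [ 0.    -0.275  0.961 -0.162]
 [ 0.     0.     0.     1.   ]]
1 (0.5, 0.22, 0.32) [ 0.35 -0.01  1.16 -0.    1.99  0.42]
1 (0.509, 0.2435, 0.09) [ 0.39  0.01  1.55 -0.    1.58  0.46]
1 (0.569, 0.24, 0.09) [ 0.34  0.15  1.4  -0.    1.59  0.42]
1 (0.48, -0.27, 0.08) [-0.82 -0.4   2.01  0.41  1.2  -0.93]
1 (0.43, -0.27, 0.25) [-0.91 -0.53  1.8   0.42  1.55 -0.88]
1 (0.48, -0.155, 0.08) [-0.58 -0.63  2.16  0.32  1.18 -0.67]
-1 (0.5, 0.22, 0.32) None
-1 (0.509, 0.2435, 0.09) None
-1 (0.569, 0.24, 0.09) None
-1 (0.48, -0.27, 0.08) [-0.82 -0.4   2.01  0.41  1.2   2.21]
-1 (0.43, -0.27, 0.25) [-0.91 -0.53  1.8   0.42  1.55  2.26]
-1 (0.48, -0.155, 0.08) [-0.58 -0.63  2.16  0.32  1.18  2.47]
```

Run:
```python
from h import *
r.movep(np.array([.50,.27,.30]),Rt(-.071).as_quat());p,d,W=wcap('w_rack')
r.movep(np.array([.41,-.20,.30]),Rt(.03,.4).as_quat());p,d,W=wcap('w_stand')
print(r.get_state()['t'])
a=np.hstack([cv2.imread('pics/w_rack.png'),cv2.imread('pics/w_stand.png')]);cv2.imwrite('pics/w01.png',cv2.resize(a,(800,250)))
from h import *
for n in ['w_rack','w_stand']:
    z=np.load(n+'.npz');p,d,W=z['p'],z['d'],z['W']
    for col in ['green','orange','purple','red']:
        m=mask(p,col)&(d>0);c,l,s_,_=cv2.connectedComponentsWithStats(m.astype(np.uint8))
        for i in range(1,c):
            if s_[i,4]<150: continue
            P=W[l==i];ev,V=np.linalg.eigh(np.cov(P.T))
            print(n,col,s_[i].tolist(),P.mean(0).round(4),np.percentile(P,2,0).round(3),np.percentile(P,98,0).round(3),V[:,2].round(3))
```

```text
5.8
w_rack green [312, 125, 31, 17, 526] [0.513  0.3115 0.0444] [0.493 0.3   0.023] [0.533 0.322 0.047] [-0.998  0.07   0.   ]
w_rack green [211, 317, 105, 21, 1460] [ 0.3657 -0.0172  0.0327] [ 0.279 -0.043  0.026] [0.468 0.002 0.031] [-0.737 -0.456 -0.499]
w_rack orange [527, 36, 33, 42, 339] [0.8225 0.4155 0.0911] [0.809 0.392 0.058] [0.87  0.449 0.101] [ 0.767 -0.366 -0.528]
w_rack orange [354, 125, 33, 18, 552] [0.5711 0.3073 0.0437] [0.551 0.295 0.022] [0.593 0.318 0.047] [-0.98   0.086 -0.18 ]
w_rack orange [151, 273, 25, 51, 538] [0.4562 0.3    0.3963] [0.455 0.291 0.388] [0.457 0.306 0.401] [-0.06  -0.782  0.621]
w_rack orange [463, 273, 25, 51, 543] [0.5456 0.2936 0.3964] [0.544 0.285 0.387] [0.547 0.299 0.402] [-0.059 -0.789  0.612]
w_rack orange [297, 320, 253, 42, 2343] [0.5305 0.2872 0.407 ] [0.496 0.284 0.404] [0.566 0.291 0.412] [-0.997  0.077  0.03 ]
w_rack orange [0, 364, 42, 36, 843] [-0.6371 -0.4006  0.0907] [-0.813 -0.482  0.014] [-0.579 -0.359  0.148] [-0.845 -0.355  0.401]
w_rack purple [268, 125, 32, 17, 521] [0.4545 0.3159 0.0445] [0.434 0.305 0.022] [0.474 0.
[... 2137 characters left out ...]
 [ 0.452 -0.186  0.379] [-0.384 -0.021  0.923]
w_stand red [177, 233, 51, 55, 488] [ 0.3445 -0.1894  0.3253] [ 0.333 -0.192  0.298] [ 0.356 -0.189  0.342] [-0.396 -0.022  0.918]
w_stand red [27, 250, 80, 48, 592] [ 0.2975 -0.1694  0.3641] [ 0.286 -0.17   0.348] [ 0.307 -0.169  0.375] [-0.545 -0.003  0.839]
w_stand red [536, 250, 49, 45, 352] [ 0.4387 -0.1651  0.4205] [ 0.432 -0.167  0.407] [ 0.448 -0.164  0.43 ] [-0.551 -0.025  0.834]
w_stand red [580, 276, 25, 22, 186] [ 0.4388 -0.1649  0.4318] [ 0.431 -0.166  0.427] [ 0.445 -0.164  0.436] [-0.931 -0.005  0.364]
w_stand red [185, 387, 46, 13, 168] [ 0.339  -0.1789  0.4048] [ 0.335 -0.18   0.403] [ 0.343 -0.178  0.407] [-0.92  -0.076 -0.384]
```

View pics/w01.png

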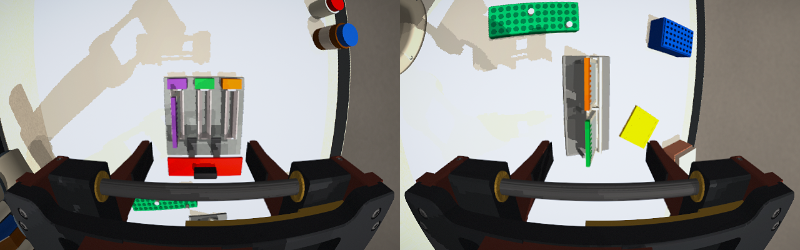

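The two views agree on the positions. I'll refine the panel plane, then grasp green.

```bash
cat >> h.py <<'E'
YS=.025;L=np.pi/6
A=Ro.from_euler('z',YS).as_matrix();U=A@[-np.sin(L),0,np.cos(L)];N=A@[np.cos(L),0,np.sin(L)]
O={'green':np.array([.5165,-.272,.022]),'orange':np.array([.5140,-.153,.022])}
SL={'green':np.array([.508,.2457,.012]),'orange':np.array([.568,.2414,.012])}
YR=-.072
def refine(c):
    o=O[c];out=[]
    for n in ['top0','w_stand']:
        z=np.load(n+'.npz');W=z['W'] if 'W' in z else cloud('top',z['d'])
        D=(W-o)[z['d']>0];s,n_,y=D@U,D@N,D@A[:,1]
        m=(s>.06)&(s<.098)&(abs(n_-.004)<.010)&(abs(y)<.04)
        k=np.polyfit(s[m]-.08,n_[m],1);ky=np.polyfit(y[m],n_[m],1)[0]
        e=(n_>-.012)&(n_<.012)&(abs(y)<.04)&(s>.08)&(s<.12);out.append(k[1]-.004)
        print(c,n,m.sum(),'dn',k[1]-.004,'slope',k[0],'yawslope',ky,'top s',np.percentile(s[e],97))
    return out
def grasp_pt(c,dn,s=.062): return O[c]+U*s+N*dn
E
python3 - <<'E'
from h import *
for c in O: refine(c)
E
```

```text
green top0 261 dn -0.0013036558550588166 slope -0.03428074956376622 yawslope 0.0008504714904864865 top s 0.10203614166632023
green w_stand 251 dn -0.0008921690610954954 slope 0.009672201932555852 yawslope -0.0036213080580675466 top s 0.10139726972948034
orange top0 259 dn -0.002031972274438317 slope -0.01654526420221393 yawslope 0.001733687769964354 top s 0.10193984906229205
orange w_stand 319 dn -0.0016301465764587538 slope 0.010184700192003295 yawslope -0.005243255389141084 top s 0.10199996735255776
```

```bash
cat >> h.py <<'E'
DN={'green':-.0011,'orange':-.0018}
def st(m=''):
    s=r.get_state();print(m,'t',round(s['t'],2),'tcp',s['tcp_pos'].round(4) if hasattr(s['tcp_pos'],'round') else s['tcp_pos'],'F',np.round(s['wrist_force'],1),'gw',round(s['grip_width']*88,1),'gf',np.round(s['gripper_force'],1));return s
def pick(c):
    g=grasp_pt(c,DN[c],.0635);q=Rt(YS,L).as_quat()
    r.movep(g+U*.085,q);r.servo_line(g,vel=.12,stop_force=10) and print('early stop')
    st('at');r.grab(30);st('grabbed')
    r.servo_line(g+U*.05,vel=.15);r.servo_line(g+U*.05+np.array([0,0,.12]),vel=.25);st('lifted')
def over(c):
    p=SL[c]+[0,0,.062+.075];q=Rt(YR).as_quat()
    r.movep(p+[0,0,.09],q);r.servo_line(p,vel=.2);st('over')
E
python3 - <<'E'
from h import *
pick('green');over('green');p,d,W=wcap('w_g1')
p,d=r.capture('side');cv2.imwrite('pics/s1.png',cv2.resize(p[190:390,200:460],None,fx=2,fy=2)[:,:,::-1])
a=cv2.resize(cv2.imread('pics/w_g1.png'),(640,400))
cv2.imwrite('pics/v1.png',cv2.resize(np.hstack([a,cv2.imread('pics/s1.png')]),(800,276)))
E
```

```text
at t 7.38 tcp [ 0.4842 -0.2731  0.0777] F [-1.  -0.3  0.4] gw 88.1 gf 0.0
grabbed t 8.57 tcp [ 0.4848 -0.2729  0.0775] F [5.4 0.6 0.4] gw 7.6 gf 30.0
lifted t 9.69 tcp [ 0.4583 -0.2731  0.2367] F [ 0.4  1.  -1. ] gw 8.0 gf 30.0
over t 12.18 tcp [0.5084 0.2453 0.1501] F [-0.2 -0.1  0.4] gw 7.7 gf 30.0
```

View pics/v1.png

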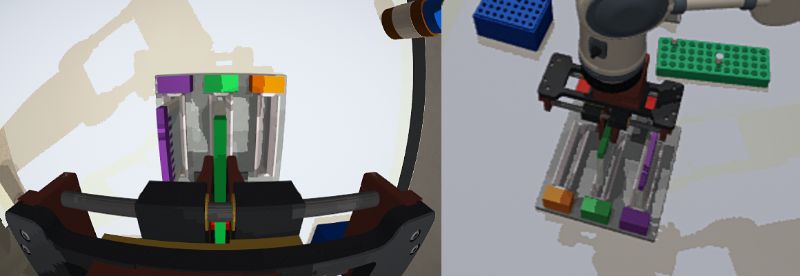

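The green cassette is held upright in the fingers, lined up with the green tab and slot. I'll check its y extent and then lower it.

```bash
cat >> h.py <<'E'
def yoff(c,name):
    z=np.load(name+'.npz');W,p,d=z['W'],z['p'],z['d'];s=r.get_state();R=Rt(YR).as_matrix()
    D=(W-s['tcp_pos'])@R   # tool coords: x=+y rack, y=+x rack, z down
    m=mask(p,c)&(d>0)&(abs(D[...,1])<.012)&(abs(D[...,2]+.033)<.02)
    if m.sum()<20: print('no comb',m.sum());return 0
    P=D[m];e=np.percentile(P[:,0],98);f=P[abs(P[:,2]+.039)<.006]
    print('comb +y end',e,'mid x',np.median(f[:,1]),'top z',np.percentile(P[:,2],3));return e-.05
def lower(c,dy=0,dx=0):
    a=Ro.from_euler('z',YR).as_matrix();p=r.get_state()['tcp_pos'].copy()
    g=SL[c]+a@[dx,-dy,0];
    r.servo_line(np.array([g[0],g[1],p[2]]),vel=.05)
    h=r.servo_line(np.array([g[0],g[1],.062+.012+.008]),vel=.06,stop_force=12);st(f'near {h}')
    if h: return
    h=r.servo_line(np.array([g[0],g[1],.062+.012-.006]),vel=.015,stop_force=5);st(f'bottom {h}')
E
python3 - <<'E'
from h import *
dy=yoff('green','w_g1');print(dy)
if abs(dy)<.008: lower('green',dy)
E
```

```text
comb +y end 0.04895969255567799 mid x -0.001897115003200497 top z -0.03573910590633046
-0.001040307444322014
near True t 13.32 tcp [0.5079 0.2458 0.1029] F [ 0.9 -1.8  3.5] gw 8.3 gf 30.0
```

Run:
```python
from h import *
z=np.load('w_g1.npz');p,d,W=z['p'],z['d'],z['W'];a=Ro.from_euler('z',YR).as_matrix()
D=(W-SL['green'])@a
for c in ['green','orange','purple']:
    P=D[mask(p,c)&(d>0)&(D[...,1]>.052)&(D[...,1]<.085)&(abs(D[...,0])<.1)&(D[...,2]<.05)&(D[...,2]>.028)]
    print(c,np.percentile(P,[2,50,98],axis=0).round(4).tolist())
t=r.get_state()['tcp_pos'].copy();f0=r.get_state()['wrist_force']
r.servo_line(t+[0,0,.006],vel=.05);st()
h=r.servo_line(t-[0,0,.01],vel=.02,stop_force=4);s=st(h)
print('rack F',np.round(np.array(s['wrist_force'])@a,2),np.round(s['ft_torque'],2))
```

```text
green [[-0.0194, 0.0547, 0.0324], [0.0002, 0.0651, 0.0338], [0.02, 0.0754, 0.0352]]
orange [[0.0396, 0.055, 0.0321], [0.0593, 0.0655, 0.0337], [0.0802, 0.0758, 0.0352]]
purple [[-0.0793, 0.0552, 0.032], [-0.0587, 0.0654, 0.0337], [-0.0391, 0.0755, 0.0353]]
 t 13.59 tcp [0.508  0.2458 0.109 ] F [-0.   0.1 -0.2] gw 8.0 gf 30.0
True t 14.03 tcp [0.5079 0.2457 0.103 ] F [-0.3 -0.2  4. ] gw 7.9 gf 30.0
rack F [-0.25 -0.21  3.96] [ 0.07 -0.01 -0.01]
```

Run:
```python
from h import *
a=Ro.from_euler('z',YR).as_matrix()
z=np.load('w_rack.npz');D=(z['W']-SL['green'])@a
m=(D[...,2]>.034)&(D[...,2]<.046)&(z['d']>0)
for cx in (-.06,0,.06):
  for y0 in (-.04,-.02,0,.02,.04):
    q=m&(abs(D[...,1]-y0)<.008);x=D[...,0][q]-cx
    l=x[(x<-.008)&(x>-.025)];h=x[(x>.008)&(x<.025)]
    f=(abs(D[...,1]-y0)<.008)&(abs(D[...,0]-cx)<.02)&(D[...,2]<.006)&(D[...,2]>-.008)&(z['d']>0);g=D[...,0][f]-cx
    print(cx,y0,len(l),len(h),[np.round(np.percentile(v,[3,50,97])*1e3,1).tolist() if len(v) else None for v in (l,h,g)])
p,d,W=wcap('w_g2');cv2.imwrite('pics/v2.png',cv2.resize(p[90:310,180:460],None,fx=2.8,fy=2.7,interpolation=cv2.INTER_CUBIC)[:,:,::-1])
D2=(W-SL['green'])@a;q=mask(p,'green')&(abs(D2[...,0])<.02)&(D2[...,2]>.11)&(D2[...,2]<.16);P=D2[q]
print('comb',np.percentile(P,[2,50,98],axis=0).round(4).tolist())
e=P[:,2]>np.percentile(P[:,2],60);print('line',np.polyfit(P[e,1],P[e,0],1))
```

```text
-0.06 -0.04 8 40 [[-13.0, -12.7, -12.5], [9.8, 12.8, 14.5], [-19.5, 15.9, 19.2]]
-0.06 -0.02 11 44 [[-15.0, -13.6, -13.0], [10.3, 12.7, 14.9], [13.3, 16.4, 19.5]]
-0.06 0 20 42 [[-14.4, -13.2, -12.4], [9.5, 12.5, 15.1], [12.2, 16.0, 19.9]]
-0.06 0.02 7 43 [[-14.8, -14.6, -14.4], [9.8, 12.7, 14.4], [12.6, 15.7, 19.9]]
-0.06 0.04 39 48 [[-14.2, -12.6, -9.1], [10.2, 12.5, 14.6], [-19.4, 14.6, 18.9]]
0 -0.04 40 40 [[-13.3, -11.9, -9.1], [10.7, 13.4, 15.0], [-19.6, -1.3, 19.9]]
0 -0.02 42 42 [[-13.3, -11.9, -9.1], [10.3, 12.4, 14.6], [-19.5, -1.4, 19.6]]
0 0 44 40 [[-13.2, -11.2, -9.1], [10.2, 12.8, 14.4], [-19.4, -1.6, 19.3]]
0 0.02 42 49 [[-13.2, -11.8, -9.1], [10.0, 12.6, 15.3], [-19.3, -3.1, 19.0]]
0 0.04 40 50 [[-13.2, -11.8, -9.1], [10.3, 12.4, 15.1], [-19.2, -1.7, 18.8]]
0.06 -0.04 38 31 [[-14.1, -12.4, -9.1], [10.6, 12.0, 13.9], [-18.9, -11.0, 6.0]]
0.06 -0.02 41 46 [[-14.7, -12.2, -10.1], [10.1, 12.4, 15.4], [-19.3, -10.2, 5.6]]
0.06 0 39 45 [[-14.2, -12.5, -9.6], [9.9, 12.4, 14.7], [-19.7, -10.7, 5.8]]
0.06 0.02 46 55 [[-14.8, -12.5, -10.0], [9.4, 11.8, 14.9], [-18.7, -11.2, 5.5]]
0.06 0.04 41 52 [[-14.0, -12.4, -9.3], [9.8, 12.4, 15.4], [-19.2, -11.6, 6.0]]
comb [[-0.0052, -0.0474, 0.1195], [-0.0013, 0.0193, 0.1284], [0.0024, 0.0484, 0.1301]]
line [ 0.01453033 -0.00185561]
```

View pics/v2.png

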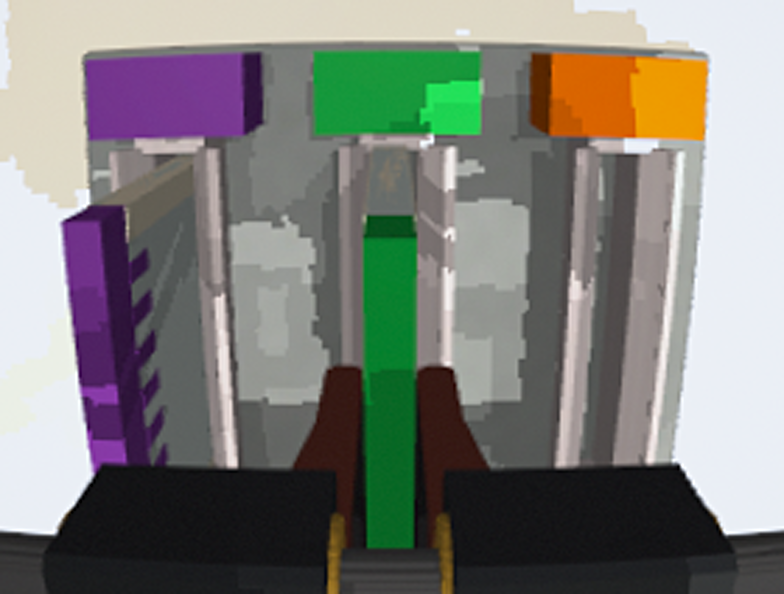

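Run:
```python
from h import *
a=Ro.from_euler('z',YR).as_matrix()
z=np.load('w_g2.npz');p,W=z['p'],z['W'];D=(W-SL['green'])@a
q=mask(p,'green')&(abs(D[...,0])<.02)&(D[...,2]>.11)&(D[...,2]<.16);P=D[q]
for y in (-.03,.015,.025,.035,.045):
    k=P[abs(P[:,1]-y)<.005]
    if len(k)>10: print(y,len(k),np.percentile(k[:,2],[50,90]).round(4),np.percentile(k[:,0],[2,50,98]).round(4))
t=r.get_state()['tcp_pos'].copy()
for dx in (.002,.0035,-.002):
    b=SL['green']+a@[dx,.001,0];b[2]=t[2]+.005
    r.servo_line(b,vel=.05);r.wait(.1);b[2]=.085
    h=r.servo_line(b,vel=.03,stop_force=5);s=st((dx,h));print(np.round(np.array(s['wrist_force'])@a,2),np.round(np.array(s['ft_torque'])@a,3))
    if s['tcp_pos'][2]<.095: break
```

```text
-0.03 168 [0.1273 0.1279] [-0.005  -0.0013  0.0023]
0.015 371 [0.1284 0.1292] [-0.0054 -0.0013  0.0029]
0.025 394 [0.1287 0.1294] [-0.0052 -0.0013  0.0026]
0.035 415 [0.129  0.1298] [-0.0051 -0.0013  0.0025]
0.045 511 [0.1289 0.1299] [-0.005  -0.0013  0.0024]
(0.002, True) t 14.83 tcp [0.5102 0.2464 0.103 ] F [-0.1 -1.1  3.3] gw 7.9 gf 30.0
[-0.02 -1.05  3.27] [-0.015 -0.02  -0.007]
(0.0035, True) t 15.58 tcp [0.5117 0.2463 0.1027] F [-0.2 -1.1  3.4] gw 8.1 gf 30.0
[-0.16 -1.12  3.36] [-0.104  0.083 -0.021]
(-0.002, True) t 16.37 tcp [0.5076 0.2468 0.103 ] F [3.4 0.9 0. ] gw 7.5 gf 30.0
[3.29 1.17 0.  ] [ 0.096 -0.883  0.12 ]
```

Run:
```python
from h import *
a=Ro.from_euler('z',YR).as_matrix()
for n in ['w_rack','w_g1']:
    z=np.load(n+'.npz');D=(z['W']-SL['green'])@a;h=hsv(z['p'])
    for cx in (-.06,0,.06):
        for y in np.arange(.036,.062,.002):
            q=(abs(D[...,0]-cx)<.004)&(abs(D[...,1]-y)<.001)&(z['d']>0)&(D[...,2]<.06)
            if q.sum() and n=='w_rack': print(cx,round(y,3),q.sum(),'z',np.median(D[...,2][q]).round(3),'sat',np.median(h[...,1][q]))
    # rib y extents
    for cx in (0,.06):
        q=(abs(abs(D[...,0]-cx)-.0125)<.002)&(D[...,2]>.034)&(D[...,2]<.046)&(z['d']>0)&(abs(D[...,1])<.12)&(h[...,1]<60)
        print(n,cx,'rib y',np.percentile(D[...,1][q],[1,99]).round(4))
```

```text
-0.06 0.036 3 z 0.037 sat 16.0
-0.06 0.044 12 z 0.048 sat 13.0
-0.06 0.046 19 z 0.03 sat 22.0
-0.06 0.05 7 z 0.03 sat 19.0
-0.06 0.052 11 z 0.029 sat 21.0
-0.06 0.054 6 z 0.029 sat 58.0
-0.06 0.056 11 z 0.033 sat 157.0
-0.06 0.058 7 z 0.034 sat 153.0
-0.06 0.06 7 z 0.034 sat 152.0
0 0.036 10 z -0.0 sat 8.0
0 0.038 5 z -0.001 sat 7.0
0 0.04 5 z -0.0 sat 8.0
0 0.042 10 z -0.0 sat 8.0
0 0.044 5 z -0.001 sat 9.0
0 0.05 12 z 0.03 sat 12.5
0 0.052 6 z 0.03 sat 9.5
0 0.054 6 z 0.03 sat 41.0
0 0.056 12 z 0.034 sat 215.5
0 0.058 6 z 0.034 sat 225.5
0 0.06 12 z 0.034 sat 225.0
0.06 0.036 4 z -0.001 sat 9.5
0.06 0.038 6 z -0.0 sat 8.0
0.06 0.04 5 z 0.001 sat 8.0
0.06 0.042 3 z -0.002 sat 7.0
0.06 0.044 6 z -0.001 sat 7.0
0.06 0.05 6 z 0.03 sat 20.0
0.06 0.052 12 z 0.03 sat 16.0
0.06 0.054 6 z 0.033 sat 100.0
0.06 0.056 6 z 0.034 sat 255.0
0.06 0.058 10 z 0.033 sat 255.0
0.06 0.06 5 z 0.034 sat 255.0
w_rack 0 rib y [-0.0587  0.0515]
w_rack 0.06 rib y [-0.0594  0.0507]
w_g1 0 rib y [-0.0268  0.0513]
w_g1 0.06 rib y [-0.0594  0.0503]
```

Run:
```python
from h import *
a=Ro.from_euler('z',YR).as_matrix()
def slope(p,W,c,cx):
    D=(W-SL['green'])@a
    q=mask(p,c)&(abs(D[...,0]-cx)<.012)&(D[...,2]>.09)&(D[...,2]<.2)&(abs(D[...,1]+.002)<.045);P=D[q]
    ys,zs=[],[]
    for y in np.arange(-.045,.05,.006):
        k=P[abs(P[:,1]-y)<.003]
        if len(k)>12: ys.append(y);zs.append(np.percentile(k[:,2],90))
    f=np.polyfit(ys,zs,1);return f,len(ys)
z=np.load('w_g1.npz');print('g1',slope(z['p'],z['W'],'green',-.0013))
for n in ['w_rack','w_g2']: z=np.load(n+'.npz');print('purple',n,slope(z['p'],z['W'],'purple',-.06))
s=r.get_state()['tcp_pos'].copy();b=SL['green']+a@[.0015,-.004,0];b[2]=.125
r.servo_line(s+[0,0,.01],vel=.05);r.servo_line(b,vel=.06)
p,d,W=wcap('w_g3');print('now',slope(p,W,'green',.0002));st()
D=(W-SL['green'])@a;q=mask(p,'green')&(abs(D[...,0])<.02)&(D[...,2]>.12)&(D[...,2]<.17);print(np.percentile(D[q],[2,50,98],axis=0).round(4).tolist())
```

```text
g1 (array([0.00350392, 0.17484338]), 14)
purple w_rack (array([9.74602295e-05, 1.00503761e-01]), 15)
purple w_g2 (array([-0.00036158,  0.10035117]), 10)
now (array([0.03455623, 0.15169768]), 13)
 t 17.13 tcp [0.5093 0.2415 0.1252] F [ 0.1 -1.1 -0.6] gw 8.0 gf 30.0
[[-0.0032, -0.0516, 0.1435], [0.0006, 0.0152, 0.1514], [0.0044, 0.0442, 0.1532]]
```

```bash
cat >> h.py <<'E'
def slope(p,W,c,cx):
    a=Ro.from_euler('z',YR).as_matrix();D=(W-SL['green'])@a
    q=mask(p,c)&(abs(D[...,0]-cx)<.012)&(D[...,2]>.09)&(D[...,2]<.2)&(abs(D[...,1]+.002)<.045);P=D[q]
    ys,zs=[],[]
    for y in np.arange(-.045,.05,.006):
        k=P[abs(P[:,1]-y)<.003]
        if len(k)>12: ys.append(y);zs.append(np.percentile(k[:,2],90))
    return np.polyfit(ys,zs,1)
def down(b,roll):
    """b: rack-frame target (dx,dy) from SL green; lower stepwise, reporting"""
    a=Ro.from_euler('z',YR).as_matrix();g=SL['green']+a@[b[0],b[1],0]
    for z,v,f in ((.098,.06,8),(.082,.03,6),(.066,.015,5)):
        g[2]=z;h=r.servo_line(g,vel=v,stop_force=f);s=st((z,h));print(np.round(np.array(s['wrist_force'])@a,1),np.round(np.array(s['ft_torque'])@a,2))
        if h: return
E
python3 - <<'E'
from h import *
a=Ro.from_euler('z',YR).as_matrix();q=Ro.from_matrix(a)*Ro.from_euler('x',-.0335)*Ro.from_matrix(a.T)*Rt(YR)
b=SL['green']+a@[.0015,-.0046,0];b[2]=.125
r.servo_line(b,vel=.02,frame=None) if 0 else r.movep(b,q.as_quat())
p,d,W=wcap('w_g4');print(slope(p,W,'green',.0006))
D=(W-SL['green'])@a;k=mask(p,'green')&(abs(D[...,0])<.02)&(D[...,2]>.12)&(D[...,2]<.17);print(np.percentile(D[k],[2,50,98],axis=0).round(4).tolist())
down((.0015,-.0046),0)
E
```

```text
[0.00563217 0.15048713]
[[-0.0039, -0.051, 0.1412], [-0.0001, 0.016, 0.1498], [0.0037, 0.0449, 0.151]]
(0.098, False) t 18.03 tcp [0.509  0.2409 0.0977] F [-0.3  0.6 -0.2] gw 7.8 gf 30.0
[-0.3  0.5 -0.2] [-0.06 -0.07 -0.03]
(0.082, False) t 18.72 tcp [0.5092 0.241  0.082 ] F [ 0.9 -0.1 -0.8] gw 8.0 gf 30.0
[ 0.9 -0.1 -0.8] [ 0.01 -0.06 -0.05]
(0.066, True) t 19.32 tcp [0.5092 0.2411 0.0747] F [-0.   0.6  3.9] gw 7.9 gf 30.0
[-0.1  0.6  3.9] [-0.16 -0.08 -0.04]
```

Run:
```python
from h import *
a=Ro.from_euler('z',YR).as_matrix()
r.release();s=st('rel');t=s['tcp_pos'].copy()
t=t+a@[.008,0,0];r.servo_line(t,vel=.1);r.servo_line(t+[0,0,.19],vel=.25);st('up')
p,d,W=wcap('w_g5');D=(W-SL['green'])@a
for c,cx in (('green',0.002),('purple',-.06)):
    k=mask(p,c)&(abs(D[...,0]-cx)<.015)&(D[...,2]>.08)&(D[...,2]<.13);print(c,k.sum(),np.percentile(D[k],[2,50,98],axis=0).round(4).tolist(),slope(p,W,c,cx))
pick('orange')
g=SL['orange']+a@[.001,-.005,0]
r.movep(g+[0,0,.23],Rt(YR).as_quat());r.servo_line(g+[0,0,.115],vel=.2);st('over')
p,d,W=wcap('w_o1');print(slope(p,W,'orange',.06))
D=(W-SL['green'])@a;k=mask(p,'orange')&(abs(D[...,0]-.06)<.02)&(D[...,2]>.12)&(D[...,2]<.17);print(np.percentile(D[k],[2,50,98],axis=0).round(4).tolist())
```

```text
rel t 20.6 tcp [0.5086 0.2409 0.0736] F [ 0.1 -0.4 -0.6] gw 88.1 gf 0.0
up t 21.76 tcp [0.5162 0.2402 0.262 ] F [-0.3 -0.8 -0.7] gw 88.0 gf 0.0
green 698 [[-0.0032, -0.0524, 0.098], [0.0006, 0.0006, 0.0997], [0.0038, 0.0444, 0.1012]] [-0.0016717   0.10058067]
purple 890 [[-0.0631, -0.0515, 0.0841], [-0.058, -0.0015, 0.0994], [-0.055, 0.0442, 0.1011]] [-0.00058819  0.10058685]
at t 24.23 tcp [ 0.481  -0.1538  0.0768] F [ 0.4 -0.7 -0.1] gw 87.9 gf 0.0
grabbed t 25.43 tcp [ 0.4816 -0.1539  0.0772] F [ 5.4 -0.6  0.6] gw 7.8 gf 30.0
lifted t 26.54 tcp [ 0.4552 -0.1542  0.2361] F [-0.5  0.5 -1.5] gw 8.2 gf 30.0
over t 28.78 tcp [0.5693 0.2359 0.1288] F [-0.4  0.1 -0.8] gw 7.7 gf 30.0
[0.01474453 0.15559609]
[[0.0563, -0.0507, 0.1405], [0.0605, 0.0144, 0.1533], [0.0643, 0.0465, 0.1546]]
```

Run:
```python
from h import *
a=Ro.from_euler('z',YR).as_matrix();b=(.061,-.0067)
g=SL['green']+a@[*b,0];g[2]=.1288;r.servo_line(g,vel=.05)
down(b,0)
```

```text
(0.098, False) t 29.75 tcp [0.5682 0.2346 0.0978] F [ 0.5  0.  -0.5] gw 7.7 gf 30.0
[ 0.5  0.1 -0.5] [-0.05 -0.1  -0.02]
(0.082, False) t 30.43 tcp [0.5684 0.2346 0.082 ] F [-1.   0.2 -0.3] gw 8.0 gf 30.0
[-1.   0.1 -0.3] [-0.02 -0.08 -0.03]
(0.066, True) t 31.02 tcp [0.5685 0.2348 0.0752] F [0.3 0.6 4.2] gw 8.0 gf 30.0
[0.3 0.7 4.2] [-0.13 -0.15 -0.01]
```

Run:
```python
from h import *
a=Ro.from_euler('z',YR).as_matrix()
r.release();t=st('rel')['tcp_pos']+a@[.008,0,0];r.servo_line(t,vel=.1);r.servo_line(t+[0,0,.19],vel=.25)
p,d,W=wcap('w_o2');D=(W-SL['green'])@a
for c,cx in (('orange',.06),('green',0.002),('purple',-.06)):
    k=mask(p,c)&(abs(D[...,0]-cx)<.015)&(D[...,2]>.08)&(D[...,2]<.13);print(c,k.sum(),np.percentile(D[k],[2,50,98],axis=0).round(4).tolist(),slope(p,W,c,cx))
for n in ['top0','side0','w_rack']:
    z=np.load(n+'.npz');W=z['W'] if 'W' in z else cloud(n[:-1],z['d']);D=(W-SL['green'])@a
    k=(z['d']>0)&(D[...,2]>.131)&(D[...,2]<.145)&(abs(D[...,0])<.08)&(D[...,1]>-.16)&(D[...,1]<-.03)
    if k.sum()>5: print(n,k.sum(),np.percentile(D[k],[3,50,97],axis=0).round(4).tolist())
cv2.imwrite('pics/o2.png',p[60:300,150:490,::-1])
```

```text
rel t 32.3 tcp [0.5679 0.2345 0.0741] F [-0.1 -0.5 -0.1] gw 87.9 gf 0.0
orange 688 [[0.0562, -0.0513, 0.0977], [0.0601, 0.0007, 0.0997], [0.0634, 0.0442, 0.1011]] [0.00216077 0.10058857]
green 925 [[-0.0036, -0.0518, 0.0835], [0.0018, -0.0029, 0.0994], [0.0048, 0.0431, 0.1012]] [-0.00042532  0.1005494 ]
purple 983 [[-0.0628, -0.0519, 0.0826], [-0.0564, -0.0027, 0.099], [-0.0549, 0.043, 0.101]] [0.00136403 0.10038917]
top0 134 [[-0.0194, -0.1061, 0.1334], [0.0004, -0.0997, 0.1367], [0.0219, -0.0925, 0.1395]]
side0 152 [[-0.0183, -0.1028, 0.1316], [0.0028, -0.094, 0.1372], [0.0231, -0.0886, 0.1403]]
w_rack 431 [[-0.0199, -0.1011, 0.1317], [0.0011, -0.0934, 0.1373], [0.0214, -0.0889, 0.1388]]
```

View pics/o2.png

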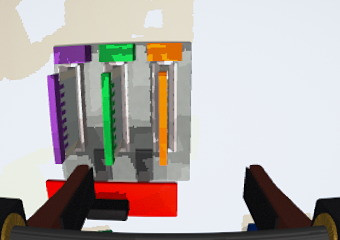

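All three cassettes are seated in their own colours: purple comb at (57,115), green (108,118) and orange (163,118) in the crop. Next is the keeper.

Run:
```python
from h import *
a=Ro.from_euler('z',YR).as_matrix();q=Rt(YR).as_quat()
g=SL['green']+a@[.001,-.096,0];g[2]=.130
r.movep(g+[0,0,.10],q);h=r.servo_line(g,vel=.12,stop_force=10);st(h)
r.grab(20);s=st('grip');t=s['tcp_pos'].copy()
h=r.servo_line(t+a@[0,.036,0],vel=.05,stop_force=15);st(h)
if not h: h=r.servo_line(t+a@[0,.046,0],vel=.015,stop_force=12);st(h)
s=r.get_state();print('travel',(s['tcp_pos']-t)@a,np.array(s['wrist_force'])@a)
```

```text
False t 35.03 tcp [0.5026 0.1501 0.131 ] F [ 0.  -0.6  0.6] gw 88.1 gf 0.0
grip t 35.78 tcp [0.5029 0.1498 0.13  ] F [ 5.6  0.4 -1.8] gw 43.9 gf 20.0
False t 36.65 tcp [0.5055 0.1863 0.13  ] F [ 3.6  0.3 -0.6] gw 44.1 gf 20.0
True t 37.0 tcp [0.5055 0.1862 0.13  ] F [-1.3 -0.1  3.9] gw 44.3 gf 20.0
travel [4.09058447e-05 3.65405621e-02 6.62451570e-06] [-1.2965117  -0.17059203  3.93693453]
```

Run:
```python
from h import *
a=Ro.from_euler('z',YR).as_matrix();t=r.get_state()['tcp_pos'].copy()
for k in range(2):
    h=r.servo_line(t+a@[0,.009,0],vel=.015,stop_force=25);s=st(h);print('travel',(s['tcp_pos']-t)@a,np.array(s['wrist_force'])@a)
    if not h: break
r.release();st();t=r.get_state()['tcp_pos'];r.servo_line(t+[0,0,.02],vel=.1);r.servo_line(t+a@[0,-.0,.17],vel=.25)
p,d,W=wcap('w_k');D=(W-SL['green'])@a
k=(d>0)&(D[...,2]>.131)&(D[...,2]<.145)&(abs(D[...,0])<.05)&(D[...,1]>-.16)&(D[...,1]<0)
print('grip',np.percentile(D[k],[3,50,97],axis=0).round(4).tolist())
k=mask(p,'red')&(D[...,2]>.105)&(D[...,2]<.12);print('bar',np.percentile(D[k],[2,50,98],axis=0).round(4).tolist())
z=np.load('w_rack.npz');D=(z['W']-SL['green'])@a;k=mask(z['p'],'red')&(D[...,2]>.105)&(D[...,2]<.12);print('bar before',np.percentile(D[k],[2,50,98],axis=0).round(4).tolist())
p2,_=r.capture('side');v=np.hstack([p[60:330,130:510],cv2.resize(p2[190:390,220:480],(351,270))]);cv2.imwrite('pics/k.png',v[:,:,::-1])
```

```text
False t 37.76 tcp [0.5057 0.1889 0.1297] F [ -3.9 -22.5   5.6] gw 43.6 gf 20.0
travel [-1.99177400e-05  2.65640810e-03 -2.56228122e-04] [ -2.28886447 -22.73397084   5.56945875]
 t 38.59 tcp [0.5062 0.1953 0.13  ] F [ 0.3 -0.3  0.6] gw 88.0 gf 0.0
grip [[-0.0196, -0.0666, 0.1323], [0.0013, -0.0588, 0.1375], [0.021, -0.0526, 0.1388]]
bar [[-0.0709, -0.0754, 0.1099], [0.0013, -0.0512, 0.1117], [0.0717, -0.0353, 0.1134]]
bar before [[-0.0708, -0.1102, 0.1086], [-0.0019, -0.0865, 0.1116], [0.0714, -0.0714, 0.1132]]
```

View pics/k.png

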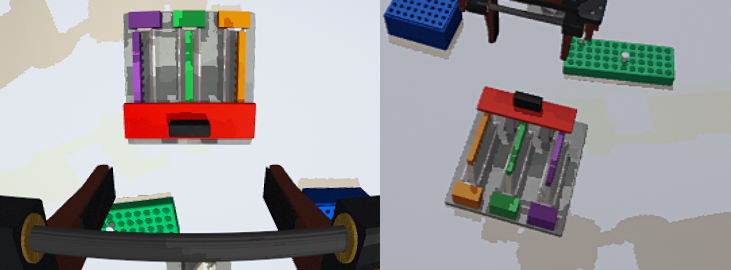

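The bar now lies over all three cassettes: keeper bar at (190,121) and grip at (190,128) in the left image. The motion ended against about 22 N, so I'll push once with closed fingers to confirm that was the end stop.

Run:
```python
from h import *
a=Ro.from_euler('z',YR).as_matrix();q=Rt(YR).as_quat()
r.grab(10)
g=SL['green']+a@[.001,-.092,0];g[2]=.136
r.movep(g+[0,0,.06],q);h=r.servo_line(g,vel=.12,stop_force=10);st(h)
for k in range(2):
    t=SL['green']+a@[.001,-.055,0];t[2]=.136
    h=r.servo_line(t,vel=.03,stop_force=(1,18)[k]*1.0 if k else 6);s=st(h);print('y',((s['tcp_pos']-SL['green'])@a),np.array(s['wrist_force'])@a)
s=r.get_state();t=s['tcp_pos'];r.servo_line(t+a@[0,-.02,0],vel=.1);t=r.get_state()['tcp_pos'];r.servo_line(t+[0,0,.1542],vel=.25);r.servo_line(t+[0,0,.154]+a@[0,.05,0],vel=.25);st()
p,d,W=wcap('w_k2');D=(W-SL['green'])@a
k=mask(p,'red')&(D[...,2]>.105)&(D[...,2]<.12);print('bar',np.percentile(D[k],[2,50,98],axis=0).round(4).tolist())
for c,cx in (('orange',.06),('green',0.002),('purple',-.06)):
    k=mask(p,c)&(abs(D[...,0]-cx)<.015)&(D[...,2]>.08)&(D[...,2]<.13);print(c,k.sum(),np.percentile(D[k],[2,50,98],axis=0).round(4).tolist())
```

```text
False t 42.31 tcp [0.5029 0.1542 0.1372] F [-1.1 -0.3  0.2] gw 0.6 gf 0.0
True t 42.93 tcp [0.5032 0.1668 0.1357] F [ 0.1 -1.4  0.7] gw 0.5 gf 0.9
y [ 0.00085144 -0.07902868  0.12370026] [ 0.17347338 -1.37952497  0.71470005]
True t 43.28 tcp [0.5028 0.1667 0.135 ] F [-0.1 -1.8  1.4] gw 0.6 gf 1.0
y [ 0.00054209 -0.07915569  0.12302703] [ 0.00845357 -1.84237699  1.41704139]
 t 44.75 tcp [0.5043 0.1969 0.2862] F [0.1 0.2 0.3] gw 0.6 gf 0.0
bar [[-0.071, -0.0749, 0.1099], [-0.0004, -0.051, 0.1117], [0.0713, -0.035, 0.1132]]
orange 707 [[0.0551, -0.0347, 0.0823], [0.0582, 0.0047, 0.0995], [0.0633, 0.0439, 0.1013]]
green 515 [[-0.0037, -0.0337, 0.0979], [-0.0004, 0.0059, 0.0998], [0.0029, 0.0428, 0.1012]]
purple 644 [[-0.0631, -0.0345, 0.0835], [-0.0583, 0.0039, 0.0996], [-0.0551, 0.0429, 0.1013]]
```

```bash
python3 -c "
from rig import r
print(r.hand_in())"
```

```text
the job is handed in; nothing more can be done
None
```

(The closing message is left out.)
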